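# Build the porcelain étagère on its foot

## Robot

A 7-joint arm with a two-finger parallel gripper is mounted at the origin on the work surface. World frame = base frame: x ahead of the robot, y to its left, z up, the work surface at z = 0. Lengths are in m, angles in rad, forces in N, time in s.
With the tool pointing down it reaches from about 0.35 to 0.9 m from the base axis. Payload 8.1 kg.
Tool frame: the origin (TCP) lies at the centre of the arm's flange, where the gripper is bolted on; the fingertips stand 178 mm ahead of it and the grasp point (between the pads) lies 159 mm ahead of it; x points along the fingers, z is the direction in which the jaws open and shut, and the axes are right-handed (so a half turn about x gives the same grasp; the last joint's range is limited). The gripper opens to 92 mm and grips with 3 to 60 N. Pads are 19 mm wide; open, the fingers measure 130 mm over their backs; the gripper's body (75 mm by 190 mm) begins 47 mm behind the grasp point.
Start: joints at [-1.314, 0.434, 0.025, 1.573, -0.012, 1.134, -0.075], TCP at [0.22, 0.585, 0.405] pointing down, gripper open.
Joint ranges: [-2.62, 2.62], [-0.44, 2.09], [-1.27, 1.32], [0.08, 2.57], [-1.32, 4.46], [0.12, 2], [-2.74, 2.74]. Speed limits (rad/s): [2.22, 2.22, 3.01, 3.01, 3.14, 3.14, 3.14].

## Interface

Orientations are given as a rotation vector (axis times angle).
In Python, from cell import arm, get_image, search_frame, pinpoint gives the robot as it stands.
- The arm moves only by the tool arm_command, never from a script. Its argument "motion" is a list of rows, each a list of 7 numbers: the finger opening in mm, from 0 to 91.8, then the shift along the tool's x, y, z in mm, then the turn, a rotation vector about the tool's x, y, z in degrees. In form: [[fingers, x, y, z, ax, ay, az], ...]. A call has 1 to 5 rows; each row shifts and turns the commanded pose from where the row before left it, along the tool's axes as they then stand; what a row does not reach is not made up. A row lasts 1/8 s, in which the tool goes at most 62.5 mm and 10.7 degrees, less where a joint would pass 70% of its speed; a pose out of reach is approached as far as the arm can. A call with a gripper value outside its range is refused whole. The fingers move at their own pace and stop on an object; "newtons" is the grip in N (left out, the last holds). Time passes only in rows, so rows that do not move let the fingers close. It gives the time, the measured TCP pose, the force and the opening at its end, in the units of the state.
- arm.observe(): the state, without advancing time (a new reading comes with each control period).
- get_image(name): name is "scene" or "side" or "wrist"; returns a dict with "frame" (480x640x3 uint8, red, green, blue), "range_z" (480x640 float32, m along the optical axis (not along the pixel's ray), 0 where there is no reading), "K" (3x3 intrinsics, pixels), "origin" and "rotation" of the camera in the world; the wrist camera has in their place "tool_from_camera" (4x4, takes a point from camera to tool coordinates, whose origin is the TCP and whose axes are the tool frame's). Camera axes: x right, y down, z forward; pixel columns grow to the right and rows downward; lengths in m; the calibration is good to about 2 mm. A picture is of the moment at which its call begins: read the wrist's pose just before it.
- arm.sign_off(): hands the job in, once; it reports no verdict.
Trained networks look in the newest picture that a camera, given by its name, has taken for a name from the list of things; names that differ only in an ending like _2 or _b are one class to them, and where a whole thing is asked for, a point or a joint stands for the part that bears it (a point fixed in the world has none). Each returns a list of dicts, best first, with "p" (0 to 1); they miss things now and then, are a little off and sometimes report something else, mostly with a low value. They report only what shows in the picture. A call takes as long as a camera call.
- search_frame(camera, target): "point" ([x, y, z] in m, in world coordinates, good to about 4 mm: the middle of the surface that is visible of it).
- pinpoint(camera, target): "point" ([x, y, z] in m, in world coordinates, good to about 4 mm: a listed point, or the origin of a listed thing).
The state is a dict: "clock": time; "joints": joint angles; "dq": joint speeds; "joint_efforts": joint torques, N m; "position": TCP position; "ee_rot": TCP orientation; "force": force on the tool from outside, world axes, zero at the start; "ft_torque": the same for the moment, N m; "width": opening from 0.0 (shut) to 1.0 (fully open).
Only numpy, scipy, OpenCV 4.12 (cv2) and the standard library are available. Lean on these libraries where they do the work, as an engineer would, in place of code of your own. Each camera call takes 0.05 s, during which the arm holds its last target. There are 200 camera calls.

## Task

Put the shop's three-tier étagère together on its foot, where the foot stands, one piece at a time from the bottom up: first the large tier, then the middle tier, then the small tier, and last the carrying knob on top, each fitted over the pin below so that it sits fully down and upright. It is porcelain, so lower every piece into its seat before letting go rather than letting it fall, and leave the jar, the praline box and the tongs where they are.

Things in the scene. Friction and masses are not known exactly. Their poses are not given: they have to be found in the camera images.
- foot: The foot, fixed: dark walnut disc, diameter 110 mm, 7 mm thick, narrowing to a 40 mm post with a flat top 30 mm above the counter; no plate. On it a steel centring pin, 22 mm across for 13 mm, then a cone to 6 mm across, tip 53 mm up. Origin: centre of underside, z up the axis. The large tier, seated, rests on the flat top: its origin is 30 mm above the foot's.
- tier_large: Large tier, 480 g: white porcelain plate, diameter 200 mm (rim top 26 mm up) on a hub 100 mm wide. Walnut post, 40 mm diameter, from 21.5 to 76 mm up (flat top), to grip; on it a steel pin like the foot's, tip 99 mm up. Socket in underside, on the axis, 26 mm wide, 25 mm deep. Round. Origin: centre of underside, z up the axis. Seated on it, the middle tier's origin is 76 mm higher.
- tier_middle: Middle tier, 340 g: white porcelain plate, diameter 160 mm (rim top 26 mm up) on a hub 84 mm wide. Walnut post, 40 mm diameter, from 21.5 to 76 mm up (flat top), to grip; on it a steel pin like the foot's, tip 99 mm up. Socket in underside, on the axis, 26 mm wide, 25 mm deep. Round. Origin: centre of underside, z up the axis. Seated on it, the small tier's origin is 76 mm higher.
- tier_small: Small tier, 220 g: white porcelain plate, diameter 120 mm (rim top 26 mm up) on a hub 68 mm wide. Walnut post, 40 mm diameter, from 21.5 to 76 mm up (flat top), to grip; on it a steel pin like the foot's, tip 99 mm up. Socket in underside, on the axis, 26 mm wide, 25 mm deep. Round. Origin: centre of underside, z up the axis. Seated on it, the knob's origin is 76 mm higher.
- knob: Carrying knob, turned dark walnut, 80 g, 67 mm tall, standing upright: collar 40 mm in diameter up to 27 mm, waist 28 mm at 32 mm, then a barrel 36 mm across from 41 to 54 mm up, to grip, and a rounded top. Same socket in the underside (26 mm wide, 25 mm deep). Round. Origin: centre of underside, z up the axis.
- jar: Bystander: a closed jar 66 mm in diameter, 75 mm tall, with a steel lid, beyond the work near the far edge. Origin: centre of the underside.
- praline_box: Bystander: a flat white praline box with a grey band, 65 x 110 x 32 mm (x, y, z), at the robot's far right. Origin: centre of the underside.
- tongs: Bystander: steel pastry tongs lying on the counter, 160 mm long (x), 30 mm wide, 14 mm high, at the robot's far left. Origin: about the middle, on the counter.

How it is judged:
By the outcome, as a careful person would: the job done as asked, in the order asked, and still so for the second after the job is handed in, with the robot touching nothing.
It also fails if it takes over 120 s, if anything falls off the work surface, if the arm or the gripper's body presses on something with over 40 N, if the wrist force passes 120 N, or if a joint passes its speed limit or range.

## Working session

There is one attempt and no reset: what is moved stays moved. The work goes in short steps, Python scripts to look and compute and a tool call to move; the robot and the scene stay as the last step left them, time stands still between calls to the robot, and variables do not carry over. Pictures are saved under pics/ and viewed, about 12 in all and at most 16, crops included, and the job is handed in when it is done.

Besides the shell and the picture viewer there is one more tool, called after "Emit:" by a JSON object that holds its "op" and its "data". arm_command: Moves the arm, as the interface text tells. Its arguments: {"type":"object","properties":{"motion":{"type":"array"},"newtons":{"type":"number"}},"required":["motion"]}

```bash
ls; mkdir -p pics; cat > h.py <<'E'
import numpy as np, cv2
from scipy.spatial.transform import Rotation as R
from cell import arm,get_image,search_frame,pinpoint
def cloud(im, s=None):
    z=im["range_z"]; K=np.array(im["K"]); v,u=np.mgrid[0:480,0:640]
    P=np.stack([(u-K[0,2])*z/K[0,0],(v-K[1,2])*z/K[1,1],z],-1)
    if "origin" in im: P=P@np.array(im["rotation"]).T+np.array(im["origin"])
    else:
        T=np.array(im["tool_from_camera"]); P=P@T[:3,:3].T+T[:3,3]
        P=P@rot(s).as_matrix().T+np.array(s["position"])
    P[z<=0]=np.nan
    return P
def rot(s): return R.from_rotvec(s["ee_rot"])
def save(im,n): cv2.imwrite(f"pics/{n}.png",im["frame"][:,:,::-1])
E
python3 - <<'E'
from h import *
s=arm.observe(); print(s); print(rot(s).as_matrix().round(3))
for c in ["scene","side"]:
    im=get_image(c); save(im,c+"0"); print(c,im["origin"],np.array(im["rotation"]).round(2).tolist())
    for n in ["foot","tier_large","tier_middle","tier_small","knob","jar","praline_box","tongs"]:
        print(n,[(np.round(d["point"],3).tolist(),round(d["p"],2)) for d in pinpoint(c,n)][:3])
E
```

```text
pics
{'clock': 0.0, 'joints': array([-1.31360548,  0.43522825,  0.02496538,  1.57409892, -0.01158836,
        1.1339618 , -0.07509043]), 'dq': array([-4.35142429e-04, -1.51656617e-05, -6.12520078e-04, -1.38764121e-03,
        9.92985930e-04, -1.00019144e-03,  2.62509632e-04]), 'joint_efforts': array([ 1.05096733e-03, -6.67829990e+01,  9.85040590e-01, -3.14458752e+01,
       -6.07070443e-02,  4.26604156e-02,  1.38441551e-04]), 'position': array([0.21999729, 0.58475979, 0.40394068]), 'ee_rot': array([-0.94116267,  1.35943348,  0.9395084 ]), 'force': array([-0.1282638 , -1.34361513,  0.25492894]), 'ft_torque': array([-0.01937723,  0.00186397, -0.02960617]), 'width': 0.9966514769234115}
[[-0.    -0.936  0.352]
 [-0.001  0.352  0.936]
 [-1.    -0.    -0.002]]
scene [ 1.34600423 -0.47560942  0.73208857] [-1.99, -1.12, 0.54]
foot [([0.652, -0.158, 0.002], 0.63)]
tier_large [([0.415, 0.363, -0.004], 0.91), ([0.665, -0.422, -0.0], 0.26)]
tier_middle [([0.446, -0.014, 0.004], 0.81)]
tier_small [([0.626, 0.177, -0.0], 0.7)]
knob [([0.426, -0.394, -0.005], 0.66)]
jar [([0.743, 0.01, 0.002], 0.71), ([0.663, -0.42, 0.004], 0.63)]
praline_box []
tongs [([0.676, 0.428, 0.006], 0.64)]
side [ 0.38397659 -1.06296192  0.75909422] [-2.16, 0.21, -0.09]
foot [([0.653, -0.158, -0.002], 0.59)]
tier_large [([0.415, 0.363, -0.0], 0.69)]
tier_middle [([0.441, -0.017, -0.0], 0.63), ([0.681, 0.425, 0.001], 0.32)]
tier_small [([0.628, 0.18, 0.004], 0.97), ([0.659, -0.414, 0.003], 0.67)]
knob [([0.428, -0.397, 0.005], 0.9), ([0.414, 0.364, 0.002], 0.54), ([0.678, 0.423, -0.001], 0.21)]
jar [([0.744, 0.017, 0.001], 0.65)]
praline_box [([0.663, -0.413, 0.002], 0.69)]
tongs [([0.678, 0.424, -0.001], 0.6)]
```

```bash
sed -i 's/P@np.array(im\["rotation"\]).T/P@R.from_rotvec(im["rotation"]).as_matrix().T/' h.py
cat >> h.py <<'E'
from scipy.optimize import least_squares
def axis(P,c,z0,z1,r,rad=0.035):
    "fit vertical circle of known radius r to points between z0,z1 near c"
    q=P.reshape(-1,3); q=q[np.isfinite(q[:,0])]
    m=(q[:,2]>z0)&(q[:,2]<z1)&(np.hypot(q[:,0]-c[0],q[:,1]-c[1])<rad); q=q[m]
    if len(q)<15: return None,len(q),0
    f=least_squares(lambda x:np.hypot(q[:,0]-x[0],q[:,1]-x[1])-r,c[:2],loss="soft_l1",f_scale=.001)
    return f.x.round(4),len(q),np.sqrt(np.median(f.fun**2)).round(4)
E
python3 - <<'E'
from h import *
ims=[get_image(c) for c in("scene","side")]
cv2.imwrite("pics/both.png",cv2.resize(np.vstack([i["frame"] for i in ims])[:,:,::-1],None,fx=.62,fy=.62))
for im in ims:
    P=cloud(im)
    for n,c,z0,z1,r in [("foot",(.652,-.158),.012,.027,.02),("L",(.415,.363),.035,.073,.02),("M",(.444,-.015),.035,.073,.02),("S",(.627,.178),.035,.073,.02),("knob",(.427,-.395),.042,.053,.018),("knobc",(.427,-.395),.004,.025,.02)]:
        print(n,axis(P,c,z0,z1,r))
    q=P.reshape(-1,3); 
    for n,c in [("foot",(.652,-.158)),("L",(.415,.363)),("M",(.444,-.015)),("S",(.627,.178)),("K",(.427,-.395))]:
        print(n,"ztop",np.nanmax(q[np.hypot(q[:,0]-c[0],q[:,1]-c[1])<.03][:,2]).round(4))
E
```

```text
foot (array([ 0.6549, -0.1618]), 255, np.float64(0.0041))
L (array([0.4122, 0.3609]), 149, np.float64(0.0014))
M (array([ 0.4417, -0.0149]), 179, np.float64(0.001))
S (array([0.6234, 0.1789]), 192, np.float64(0.001))
knob (array([ 0.4252, -0.3965]), 58, np.float64(0.001))
knobc (array([ 0.4247, -0.3966]), 110, np.float64(0.0009))
foot ztop 0.0532
L ztop 0.0985
M ztop 0.0977
S ztop 0.0979
K ztop 0.0673
foot (array([ 0.6502, -0.1635]), 349, np.float64(0.0051))
L (array([0.412 , 0.3635]), 180, np.float64(0.0014))
M (array([ 0.4418, -0.0121]), 254, np.float64(0.0011))
S (array([0.6233, 0.1819]), 188, np.float64(0.0012))
knob (array([ 0.4258, -0.3938]), 94, np.float64(0.0005))
knobc (array([ 0.4259, -0.3936]), 201, np.float64(0.0006))
foot ztop 0.056
L ztop 0.1018
M ztop 0.1012
S ztop 0.0998
K ztop 0.0703
```

View pics/both.png

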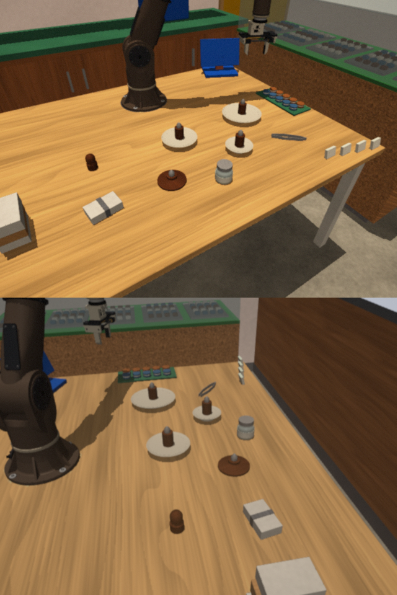

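Emit:
{"op": "arm_command", "data": {"motion": [[91.8,0,0,0,9.9,0,0],[91.8,0,0,0,9.9,0,0],[91.8,0,0,0,9.9,0,0],[91.8,0,0,0,9.9,0,0],[91.8,0,0,0,9.9,0,0]], "newtons": 40}}

```text
clock: 1.62
position: [0.22, 0.585, 0.4048]
ee_rot: [-0.268, 1.554, 0.268]
force: [-1.2, -0.2, -0.1]
width: 1.001
```

Emit:
{"op": "arm_command", "data": {"motion": [[91.8,0,0,0,9.9,0,0],[91.8,0,0,0,9.9,0,0],[91.8,0,-50,30,0,0,0],[91.8,0,-50,30,0,0,0],[91.8,0,-50,30,0,0,0]]}}

```text
clock: 2.25
position: [0.311, 0.4336, 0.4048]
ee_rot: [-0.001, 1.57, 0.002]
force: [1.4, -0.4, 0.5]
width: 1.001
```

Emit:
{"op": "arm_command", "data": {"motion": [[91.8,0,-50,30,0,0,0],[91.8,0,-50,30,0,0,0],[91.8,0,-50,30,0,0,0],[91.8,0,-50,30,0,0,0],[91.8,0,-50,30,0,0,0]]}}

```text
clock: 2.88
position: [0.4613, 0.1837, 0.4051]
ee_rot: [-0.001, 1.57, 0.002]
force: [0.9, 0.8, -0.8]
width: 1.002
```

Emit:
{"op": "arm_command", "data": {"motion": [[91.8,10,-50,28,0,0,0],[91.8,10,-50,28,0,0,0],[91.8,10,-50,28,0,0,0],[91.8,10,-50,28,0,0,0],[91.8,10,-50,28,0,0,0]]}}

```text
clock: 3.5
position: [0.6019, -0.0659, 0.3545]
ee_rot: [-0.001, 1.57, 0.002]
force: [1.2, 0.7, 0.3]
width: 0.999
```

Emit:
{"op": "arm_command", "data": {"motion": [[91.8,0,-50,28,0,0,0],[91.8,0,-43,24,0,0,0],[91.8,0,0,0,0,0,0],[91.8,0,0,0,0,0,0]]}}

```text
clock: 4.0
position: [0.653, -0.157, 0.3543]
ee_rot: [-0.0, 1.571, 0.002]
force: [-0.5, 0.7, -0.5]
width: 0.997
```

```bash
cat > w.py <<'E'
from h import *
import sys
def look(name,c,pins,posts):
    s=arm.observe(); im=get_image("wrist"); save(im,name); P=cloud(im,s)
    print(s["position"].round(4),s["ee_rot"].round(4)); print("ztop",np.nanmax(P[np.hypot(P[...,0]-c[0],P[...,1]-c[1])<.03][:,2]).round(4))
    for a in pins+posts: print(a,axis(P,c,*a))
    return im,P,s
E
python3 - <<'E'
from w import *
im,P,s=look("w_foot",(.652,-.159),[(.031,.042,.011,.02)],[(.022,.029,.02)])
print(np.array(im["tool_from_camera"]).round(3).tolist())
print(pinpoint("wrist","foot"))
E
```

```text
[ 0.653  -0.157   0.3543] [-5.0000e-04  1.5714e+00  1.7000e-03]
ztop 0.2957
(0.031, 0.042, 0.011, 0.02) (array([ 0.6521, -0.1583]), 122, np.float64(0.0004))
(0.022, 0.029, 0.02) (array([ 0.652 , -0.1584]), 136, np.float64(0.0013))
[[-0.001, -0.275, 0.961, 0.02], [-0.0, -0.961, -0.275, 0.075], [1.0, -0.001, 0.0, 0.0], [0.0, 0.0, 0.0, 1.0]]
[{'point': [0.6507, -0.1541, -0.0024], 'p': 0.89}]
```

View pics/w_foot.png

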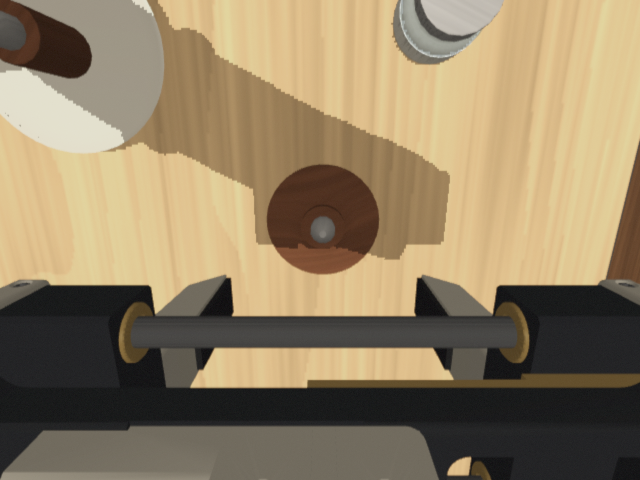

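Emit:
{"op": "arm_command", "data": {"motion": [[91.8,-10,52,-24,0,0,0],[91.8,-10,52,-24,0,0,0],[91.8,-10,52,-24,0,0,0],[91.8,-10,52,-24,0,0,0],[91.8,-10,52,-24,0,0,0]]}}

```text
clock: 4.72
position: [0.531, 0.1053, 0.4054]
ee_rot: [-0.002, 1.571, 0.004]
force: [0.8, 1.2, -0.4]
width: 0.999
```

Emit:
{"op": "arm_command", "data": {"motion": [[91.8,0,52,-24,0,0,0],[91.8,0,52,-24,0,0,0],[91.8,0,52,-24,0,0,0],[91.8,0,52,-24,0,0,0],[91.8,0,51,-25,0,0,0]]}}

```text
clock: 5.35
position: [0.4091, 0.3635, 0.4052]
ee_rot: [-0.002, 1.571, 0.004]
force: [0.7, 0.7, -0.2]
width: 0.998
```

Emit:
{"op": "arm_command", "data": {"motion": [[91.8,0,0,0,0,0,0],[91.8,0,0,0,0,0,0]]}}

```text
clock: 5.6
position: [0.4106, 0.3614, 0.4048]
ee_rot: [-0.003, 1.571, 0.003]
force: [0.5, 0.2, -0.3]
width: 0.999
```

```bash
python3 - <<'E'
from w import *
look("w_L",(.412,.362),[(.077,.088,.011,.02)],[(.035,.074,.02)])
E
```

```text
[0.4106 0.3614 0.4048] [-0.0028  1.5708  0.0027]
ztop 0.3462
(0.077, 0.088, 0.011, 0.02) (array([0.414 , 0.3629]), 110, np.float64(0.0003))
(0.035, 0.074, 0.02) (array([0.414, 0.363]), 229, np.float64(0.0001))
```

Emit:
{"op": "arm_command", "data": {"motion": [[91.8,45,1,3,0,0,0],[91.8,45,0.5,0,0,0,0],[91.8,45,0,0,0,0,0],[91.8,35,0,0,0,0,0],[91.8,19,0,0,0,0,0]]}}

```text
clock: 6.28
position: [0.4146, 0.361, 0.2142]
ee_rot: [-0.001, 1.572, -0.002]
force: [0.2, -0.6, 0.3]
width: 1.001
```

Emit:
{"op": "arm_command", "data": {"motion": [[30,0,0,0,0,0,0],[30,0,0,0,0,0,0],[30,0,0,0,0,0,0],[30,0,0,0,0,0,0],[30,0,0,0,0,0,0]]}}

```text
clock: 6.9
position: [0.4144, 0.3629, 0.2161]
ee_rot: [-0.001, 1.57, 0.002]
force: [1.0, -0.3, 0.0]
width: 0.504
```

```bash
python3 - <<'E'
from w import *
print(arm.observe()["width"]*92)
look("w_Lg",(.414,.363),[(.077,.088,.011,.02)],[(.03,.07,.02),(.03,.07,.02,.022)])
E
```

```text
46.323842642443914
[0.4144 0.3629 0.2161] [-8.0000e-04  1.5704e+00  1.7000e-03]
ztop 0.1575
(0.077, 0.088, 0.011, 0.02) (array([0.4136, 0.364 ]), 96, np.float64(0.0011))
(0.03, 0.07, 0.02) (array([0.4137, 0.3635]), 4146, np.float64(0.0006))
(0.03, 0.07, 0.02, 0.022) (array([0.4139, 0.3631]), 2313, np.float64(0.0002))
```

View pics/w_Lg.png

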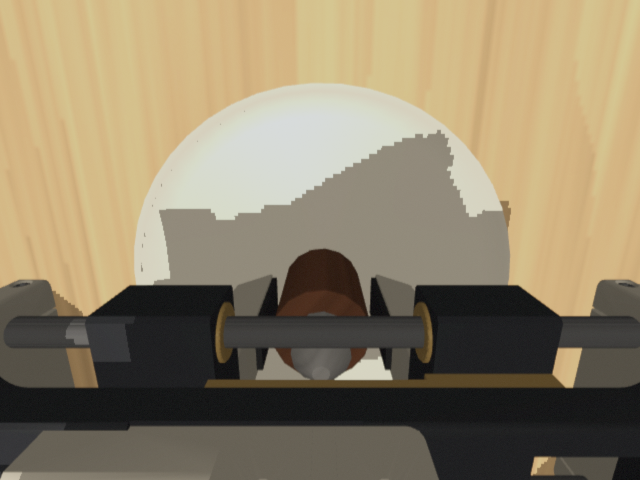

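Emit:
{"op": "arm_command", "data": {"motion": [[30,0,0,0,0,0,0],[30,0,0,0,0,0,0],[30,0,0,0,0,0,0]]}}

```text
clock: 7.32
position: [0.4142, 0.3628, 0.2159]
ee_rot: [-0.001, 1.571, 0.001]
force: [-2.1, -0.7, 5.5]
width: 0.432
```

```bash
python3 - <<'E'
from w import *
look("w_Lg2",(.414,.363),[],[(.03,.07,.02,.022)])
E
```

```text
[0.4142 0.3628 0.2159] [-1.0000e-03  1.5711e+00  1.4000e-03]
ztop 0.1573
(0.03, 0.07, 0.02, 0.022) (array([0.4144, 0.3631]), 2584, np.float64(0.0002))
```

Emit:
{"op": "arm_command", "data": {"motion": [[30,-10,0,0,0,0,0],[30,-30,0,0,0,0,0],[30,-40,0,0,0,0,0],[30,-40,-20,9,0,0,0],[30,-10,-40,18,0,0,0]], "newtons": 50}}

```text
clock: 8.0
position: [0.4417, 0.3039, 0.3484]
ee_rot: [-0.001, 1.568, 0.007]
force: [0.5, -0.3, -3.6]
width: 0.428
```

Emit:
{"op": "arm_command", "data": {"motion": [[30,0,-45,21,0,0,0],[30,0,-45,21,0,0,0],[30,0,-45,21,0,0,0],[30,0,-45,21,0,0,0],[30,0,-45,21,0,0,0]]}}

```text
clock: 8.62
position: [0.5471, 0.0763, 0.3459]
ee_rot: [-0.001, 1.571, 0.001]
force: [0.6, 0.4, -3.2]
width: 0.429
```

Emit:
{"op": "arm_command", "data": {"motion": [[30,0,-45,21,0,0,0],[30,0,-45,20,0,0,0],[30,0,-45,20,0,0,0],[30,0,-45,20,0,0,0],[30,0,-40,18,0,0,0]]}}

```text
clock: 9.25
position: [0.6463, -0.1439, 0.3457]
ee_rot: [-0.001, 1.571, 0.0]
force: [-0.3, 0.1, -3.8]
width: 0.426
```

Emit:
{"op": "arm_command", "data": {"motion": [[30,0,-16,7,0,0,0],[30,0,0,0,0,0,0],[30,0,0,0,0,0,0]]}}

```text
clock: 9.62
position: [0.6529, -0.1562, 0.3454]
ee_rot: [-0.001, 1.572, 0.004]
force: [-0.3, -0.4, -4.5]
width: 0.429
```

```bash
python3 - <<'E'
from w import *
s=arm.observe();p=s["position"]
look("w_Lf",p[:2],[],[(p[2]-.216+.03,p[2]-.216+.07,.02,.022)])
print(s["force"],s["width"])
get_image("side");print(pinpoint("side","tier_large"))
E
```

```text
[ 0.6529 -0.1562  0.3454] [-1.2000e-03  1.5717e+00  3.5000e-03]
ztop 0.2868
(np.float64(0.15943068206408467), np.float64(0.19943068206408468), 0.02, 0.022) (array([ 0.6531, -0.1557]), 2542, np.float64(0.0002))
[-0.33599188 -0.3805566  -4.45213653] 0.4292817363843963
[{'point': [0.6551, -0.1516, 0.133], 'p': 0.88}]
```

Emit:
{"op": "arm_command", "data": {"motion": [[30,25,-2.5,-1,0,0,0],[30,25,0,0,0,0,0],[30,15,0,0,0,0,0],[30,5,0,0,0,0,0],[30,0,0,0,0,0,0]]}}

```text
clock: 10.4
position: [0.6523, -0.1603, 0.276]
ee_rot: [-0.001, 1.57, 0.001]
force: [0.2, -0.2, -4.1]
width: 0.428
```

Emit:
{"op": "arm_command", "data": {"motion": [[30,5,0,0,0,0,0],[30,5,0,0,0,0,0],[30,5,0,0,0,0,0],[30,5,0,0,0,0,0]]}}

```text
clock: 10.9
position: [0.6521, -0.1604, 0.2553]
ee_rot: [-0.001, 1.571, 0.001]
force: [0.4, 0.2, -4.1]
width: 0.43
```

Emit:
{"op": "arm_command", "data": {"motion": [[30,3,1.5,0,0,0,0],[30,3,0,0,0,0,0],[30,2,0,0,0,0,0],[30,1,0,0,0,0,0],[30,0,0,0,0,0,0]]}}

```text
clock: 11.52
position: [0.6521, -0.159, 0.2468]
ee_rot: [-0.001, 1.571, 0.001]
force: [0.0, -0.7, -4.3]
width: 0.429
```

Emit:
{"op": "arm_command", "data": {"motion": [[30,1,0,0,0,0,0],[30,1,0,0,0,0,0],[30,0,0,0,0,0,0]]}}

```text
clock: 11.9
position: [0.6522, -0.1591, 0.246]
ee_rot: [-0.001, 1.57, 0.001]
force: [-3.6, 0.5, 6.6]
width: 0.432
```

Emit:
{"op": "arm_command", "data": {"motion": [[80,0,0,0,0,0,0],[80,0,0,0,0,0,0],[80,0,0,0,0,0,0],[80,0,0,0,0,0,0]]}}

```text
clock: 12.4
position: [0.6521, -0.1589, 0.2447]
ee_rot: [-0.001, 1.571, 0.001]
force: [0.2, 0.5, 0.6]
width: 0.814
```

Emit:
{"op": "arm_command", "data": {"motion": [[80,-20,0,0,0,0,0],[80,-40,0,0,0,0,0],[80,-60,0,0,0,0,0],[80,-60,0,0,0,0,0],[80,-10,0,0,0,0,0]]}}

```text
clock: 13.02
position: [0.6525, -0.16, 0.4414]
ee_rot: [-0.002, 1.562, -0.001]
force: [0.6, -0.8, -1.5]
width: 0.871
```

Emit:
{"op": "arm_command", "data": {"motion": [[80,0,0,0,0,0,0]]}}

```text
clock: 13.15
position: [0.652, -0.1591, 0.4363]
ee_rot: [-0.001, 1.568, 0.001]
force: [0.6, -0.6, -0.7]
width: 0.872
```

```bash
python3 - <<'E'
from w import *
im,P,s=look("w_L2",(.652,-.158),[(.107,.118,.011,.02)],[(.065,.104,.02)])
q=P.reshape(-1,3); d=np.hypot(q[:,0]-.652,q[:,1]+.1583)
for r0,r1 in [(.094,.0995),(.014,.019)]:
    m=(d>r0)&(d<r1)&(q[:,2]<.15)&(q[:,2]>.04);A=np.c_[q[m][:,0]-.652,q[m][:,1]+.158,np.ones(m.sum())]
    print("plane",np.linalg.lstsq(A,q[m][:,2],rcond=None)[0],m.sum())
E
```

```text
[ 0.652  -0.1591  0.4363] [-1.1000e-03  1.5684e+00  9.0000e-04]
ztop 0.3776
(0.107, 0.118, 0.011, 0.02) (array([ 0.6528, -0.1588]), 107, np.float64(0.0003))
(0.065, 0.104, 0.02) (array([ 0.6527, -0.1588]), 232, np.float64(0.0001))
plane [-0.00024942  0.00067179  0.0555324 ] 2930
plane [ 0.07893893 -0.08723718  0.10503695] 601
```

View pics/w_L2.png

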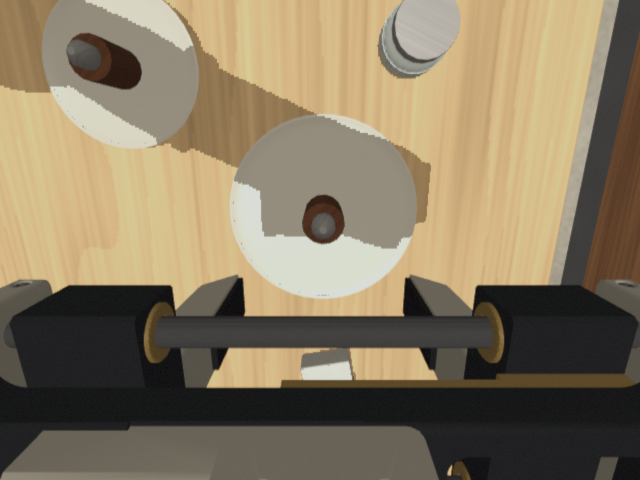

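Emit:
{"op": "arm_command", "data": {"motion": [[91.8,6,29,-42,0,0,0],[91.8,6,29,-42,0,0,0],[91.8,6,29,-42,0,0,0],[91.8,7,29,-42,0,0,0],[91.8,7,29,-42,0,0,0]]}}

```text
clock: 13.82
position: [0.4398, -0.0131, 0.401]
ee_rot: [-0.002, 1.574, 0.001]
force: [-0.5, 0.8, 0.3]
width: 0.999
```

Emit:
{"op": "arm_command", "data": {"motion": [[91.8,0,0,0,0,0,0],[91.8,0,0,0,0,0,0]]}}

```text
clock: 14.08
position: [0.4419, -0.0141, 0.4022]
ee_rot: [-0.002, 1.572, 0.001]
force: [1.3, -0.4, 0.7]
width: 1.0
```

```bash
python3 - <<'E'
from w import *
look("w_M",(.442,-.014),[(.077,.088,.011,.02)],[(.035,.074,.02)])
E
```

```text
[ 0.4419 -0.0141  0.4022] [-1.9000e-03  1.5716e+00  1.4000e-03]
ztop 0.3435
(0.077, 0.088, 0.011, 0.02) (array([ 0.4428, -0.0126]), 107, np.float64(0.0006))
(0.035, 0.074, 0.02) (array([ 0.4433, -0.0129]), 246, np.float64(0.0001))
```

Shift dx +1, dy +1.5, down 186 to z≈0.216, close.

Emit:
{"op": "arm_command", "data": {"motion": [[91.8,45,1,1,0,0,0],[91.8,45,0.5,0,0,0,0],[91.8,45,0,0,0,0,0],[91.8,35,0,0,0,0,0],[70,16,0,0,0,0,0]]}}

```text
clock: 14.75
position: [0.4432, -0.0137, 0.2144]
ee_rot: [-0.001, 1.574, -0.002]
force: [0.5, -0.9, 0.1]
width: 0.938
```

Emit:
{"op": "arm_command", "data": {"motion": [[30,0,0,0,0,0,0],[30,0,0,0,0,0,0],[30,0,0,0,0,0,0],[30,0,0,0,0,0,0],[30,0,0,0,0,0,0]]}}

```text
clock: 15.38
position: [0.443, -0.0126, 0.2172]
ee_rot: [-0.001, 1.57, 0.002]
force: [-1.5, 0.5, 5.5]
width: 0.429
```

Emit:
{"op": "arm_command", "data": {"motion": [[30,0,0,0,0,0,0],[30,0,0,0,0,0,0]]}}

```text
clock: 15.62
position: [0.4431, -0.0126, 0.2171]
ee_rot: [-0.001, 1.57, 0.002]
force: [-1.3, 0.5, 7.3]
width: 0.426
```

```bash
python3 - <<'E'
from w import *
look("w_Mg2",(.443,-.013),[],[(.03,.07,.02,.022)])
E
```

```text
[ 0.4431 -0.0126  0.2171] [-9.0000e-04  1.5701e+00  1.6000e-03]
ztop 0.1585
(0.03, 0.07, 0.02, 0.022) (array([ 0.4434, -0.0127]), 2496, np.float64(0.0002))
```

Emit:
{"op": "arm_command", "data": {"motion": [[30,-10,0,0,0,0,0],[30,-30,0,0,0,0,0],[30,-45,0,0,0,0,0],[30,-45,-10,15,0,0,0],[30,-35,-25,35,0,0,0]]}}

```text
clock: 16.3
position: [0.4922, -0.047, 0.3839]
ee_rot: [-0.002, 1.571, 0.004]
force: [1.3, -0.2, -4.9]
width: 0.428
```

Emit:
{"op": "arm_command", "data": {"motion": [[30,0,-28,40,0,0,0],[30,0,-28,40,0,0,0],[30,0,-28,40,0,0,0],[30,0,-18,27,0,0,0],[30,0,-9,13,0,0,0]]}}

```text
clock: 16.92
position: [0.6538, -0.1596, 0.3813]
ee_rot: [-0.001, 1.572, -0.001]
force: [-1.0, 0.2, -2.8]
width: 0.427
```

Emit:
{"op": "arm_command", "data": {"motion": [[30,0,0,0,0,0,0],[30,0,0,0,0,0,0]]}}

```text
clock: 17.18
position: [0.6525, -0.1579, 0.3816]
ee_rot: [-0.001, 1.572, 0.002]
force: [0.1, 0.2, -4.8]
width: 0.431
```

```bash
python3 - <<'E'
from w import *
s=arm.observe();p=s["position"]
look("w_Mf",p[:2],[],[(p[2]-.217+.03,p[2]-.217+.07,.02,.022)])
print(s["force"],s["width"])
E
```

```text
[ 0.6525 -0.1579  0.3816] [-8.0000e-04  1.5721e+00  1.6000e-03]
ztop 0.3228
(np.float64(0.19455463934371647), np.float64(0.23455463934371648), 0.02, 0.022) (array([ 0.6526, -0.1579]), 2526, np.float64(0.0002))
[ 0.14550869  0.16525146 -4.76894995] 0.43073003968109547
```

Emit:
{"op": "arm_command", "data": {"motion": [[30,15,-0.8,0,0,0,0],[30,15,0,0,0,0,0],[30,6,0,0,0,0,0],[30,5,0,0,0,0,0],[30,0,0,0,0,0,0]]}}

```text
clock: 17.85
position: [0.6531, -0.1592, 0.3404]
ee_rot: [-0.001, 1.571, 0.001]
force: [0.2, 0.1, -3.0]
width: 0.43
```

Emit:
{"op": "arm_command", "data": {"motion": [[30,4,0,0,0,0,0],[30,4,0,0,0,0,0],[30,3,0,0,0,0,0],[30,3,0,0,0,0,0],[30,0,0,0,0,0,0]]}}

```text
clock: 18.48
position: [0.6531, -0.1592, 0.3264]
ee_rot: [-0.001, 1.571, 0.001]
force: [0.3, -0.6, -3.4]
width: 0.421
```

Emit:
{"op": "arm_command", "data": {"motion": [[30,1,0,0,0,0,0],[30,1,0,0,0,0,0],[30,1,0,0,0,0,0],[30,0.5,0,0,0,0,0],[30,0,0,0,0,0,0]]}}

```text
clock: 19.1
position: [0.6531, -0.1592, 0.3233]
ee_rot: [-0.001, 1.571, 0.001]
force: [-0.2, 0.0, -2.3]
width: 0.43
```

Emit:
{"op": "arm_command", "data": {"motion": [[30,1,0,0,0,0,0],[30,0,0,0,0,0,0]]}}

```text
clock: 19.35
position: [0.6531, -0.1594, 0.3233]
ee_rot: [-0.001, 1.57, 0.001]
force: [-2.9, 1.4, 5.6]
width: 0.424
```

Seated at the expected height (0.323) with about 9 N contact; release, retreat and check.

Emit:
{"op": "arm_command", "data": {"motion": [[80,0,0,0,0,0,0],[80,0,0,0,0,0,0],[80,0,0,0,0,0,0],[80,0,0,0,0,0,0]]}}

```text
clock: 19.85
position: [0.6532, -0.1592, 0.3222]
ee_rot: [-0.001, 1.571, 0.001]
force: [0.3, 0.0, -0.4]
width: 0.812
```

Emit:
{"op": "arm_command", "data": {"motion": [[80,-20,0,0,0,0,0],[80,-40,0,0,0,0,0],[80,-60,0,0,0,0,0],[80,-60,0,0,0,0,0],[80,-10,0,0,0,0,0]]}}

```text
clock: 20.48
position: [0.6533, -0.16, 0.5173]
ee_rot: [-0.002, 1.563, -0.0]
force: [0.0, -0.1, -0.6]
width: 0.874
```

Emit:
{"op": "arm_command", "data": {"motion": [[80,0,0,0,0,0,0],[80,0,0,0,0,0,0]]}}

```text
clock: 20.72
position: [0.653, -0.1589, 0.5103]
ee_rot: [-0.001, 1.574, 0.002]
force: [0.5, -0.5, 0.3]
width: 0.87
```

```bash
python3 - <<'E'
from w import *
im,P,s=look("w_M2",(.653,-.159),[(.183,.194,.011,.02)],[(.141,.180,.02)])
q=P.reshape(-1,3); d=np.hypot(q[:,0]-.653,q[:,1]+.159)
m=(d>.074)&(d<.0795)&(q[:,2]<.15)&(q[:,2]>.11);A=np.c_[q[m][:,0]-.652,q[m][:,1]+.158,np.ones(m.sum())]
print("plane",np.linalg.lstsq(A,q[m][:,2],rcond=None)[0],m.sum())
E
```

```text
[ 0.653  -0.1589  0.5103] [-5.0000e-04  1.5735e+00  1.7000e-03]
ztop 0.4516
(0.183, 0.194, 0.011, 0.02) (array([ 0.6534, -0.1595]), 109, np.float64(0.0004))
(0.141, 0.18, 0.02) (array([ 0.6536, -0.1595]), 232, np.float64(0.0001))
plane [-0.00070713  0.00098165  0.13155298] 2343
```

View pics/w_M2.png

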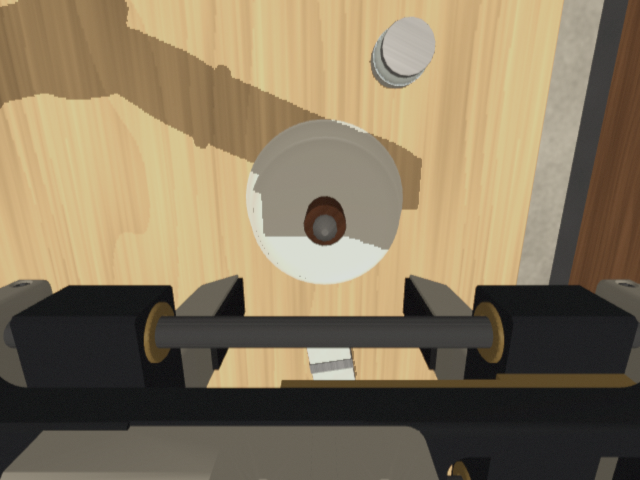

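Emit:
{"op": "arm_command", "data": {"motion": [[91.8,10,49,-5,0,0,0],[91.8,16,49,-5,0,0,0],[91.8,16,49,-5,0,0,0],[91.8,16,49,-5,0,0,0],[91.8,16,49,-5,0,0,0]]}}

```text
clock: 21.4
position: [0.6271, 0.0875, 0.4364]
ee_rot: [-0.001, 1.573, 0.001]
force: [1.2, -0.1, 0.1]
width: 0.995
```

Emit:
{"op": "arm_command", "data": {"motion": [[91.8,16,49,-5,0,0,0],[91.8,16,45,0,0,0,0],[91.8,0,0,0,0,0,0],[91.8,0,0,0,0,0,0]]}}

```text
clock: 21.9
position: [0.6225, 0.1793, 0.4052]
ee_rot: [-0.002, 1.572, -0.0]
force: [-0.1, -1.7, 1.0]
width: 0.999
```

```bash
python3 - <<'E'
from w import *
look("w_S",(.6235,.1804),[(.077,.088,.011,.02)],[(.035,.074,.02)])
E
```

```text
[0.6225 0.1793 0.4052] [-2.2000e-03  1.5722e+00 -2.0000e-04]
ztop 0.3465
(0.077, 0.088, 0.011, 0.02) (array([0.6253, 0.181 ]), 102, np.float64(0.0002))
(0.035, 0.074, 0.02) (array([0.6252, 0.181 ]), 228, np.float64(0.0001))
```

Emit:
{"op": "arm_command", "data": {"motion": [[91.8,45,1,2.5,0,0,0],[91.8,45,0.5,0,0,0,0],[91.8,45,0,0,0,0,0],[91.8,35,0,0,0,0,0],[70,18,0,0,0,0,0]]}}

```text
clock: 22.58
position: [0.625, 0.1795, 0.2167]
ee_rot: [-0.0, 1.572, -0.002]
force: [0.6, -0.1, 0.7]
width: 0.934
```

Emit:
{"op": "arm_command", "data": {"motion": [[30,0,0,0,0,0,0],[30,0,0,0,0,0,0],[30,0,0,0,0,0,0],[30,0,0,0,0,0,0],[30,0,0,0,0,0,0]]}}

```text
clock: 23.2
position: [0.6252, 0.1814, 0.2188]
ee_rot: [-0.001, 1.57, 0.002]
force: [-1.5, 0.0, 4.0]
width: 0.429
```

Emit:
{"op": "arm_command", "data": {"motion": [[30,0,0,0,0,0,0],[30,0,0,0,0,0,0]]}}

```text
clock: 23.45
position: [0.6253, 0.1814, 0.2188]
ee_rot: [-0.001, 1.57, 0.002]
force: [-2.1, 0.8, 6.2]
width: 0.432
```

```bash
python3 - <<'E'
from w import *
look("w_Sg2",(.625,.181),[],[(.03,.07,.02,.022)])
E
```

```text
[0.6253 0.1814 0.2188] [-8.0000e-04  1.5703e+00  1.5000e-03]
ztop 0.1601
(0.03, 0.07, 0.02, 0.022) (array([0.6255, 0.1811]), 2448, np.float64(0.0002))
```

Emit:
{"op": "arm_command", "data": {"motion": [[30,-10,0,0,0,0,0],[30,-35,0,0,0,0,0],[30,-50,0,0,0,0,0],[30,-50,-10,2,0,0,0],[30,-45,-30,3,0,0,0]]}}

```text
clock: 24.12
position: [0.6298, 0.1428, 0.4101]
ee_rot: [-0.003, 1.571, 0.005]
force: [1.3, -0.4, -3.5]
width: 0.431
```

Emit:
{"op": "arm_command", "data": {"motion": [[30,-35,-40,4,0,0,0],[30,-15,-45,4,0,0,0],[30,0,-45,4,0,0,0],[30,0,-45,4,0,0,0],[30,0,-45,4,0,0,0]]}}

```text
clock: 24.75
position: [0.6502, -0.0801, 0.4584]
ee_rot: [-0.001, 1.571, 0.001]
force: [0.6, -0.0, -2.5]
width: 0.427
```

Emit:
{"op": "arm_command", "data": {"motion": [[30,0,-40,3,0,0,0],[30,0,-28,0,0,0,0],[30,0,-12,0,0,0,0],[30,0,0,0,0,0,0],[30,0,0,0,0,0,0]]}}

```text
clock: 25.38
position: [0.654, -0.1569, 0.4581]
ee_rot: [-0.002, 1.571, 0.004]
force: [0.3, 0.8, -2.1]
width: 0.426
```

```bash
python3 - <<'E'
from w import *
s=arm.observe();p=s["position"]
look("w_Sf",p[:2],[],[(p[2]-.2188+.03,p[2]-.2188+.07,.02,.022)])
print(s["force"],s["width"])
E
```

```text
[ 0.654  -0.1569  0.4581] [-0.0018  1.5709  0.0037]
ztop 0.3995
(np.float64(0.26928358992932666), np.float64(0.3092835899293267), 0.02, 0.022) (array([ 0.6542, -0.157 ]), 2440, np.float64(0.0002))
[ 0.25133557  0.82597912 -2.0922258 ] 0.4255345209338839
```

Emit:
{"op": "arm_command", "data": {"motion": [[30,10,-1,-0.5,0,0,0],[30,10,0,0,0,0,0],[30,5,0,0,0,0,0],[30,5,0,0,0,0,0],[30,0,0,0,0,0,0]]}}

```text
clock: 26.05
position: [0.6531, -0.1597, 0.4278]
ee_rot: [-0.001, 1.571, 0.001]
force: [-0.6, -0.2, -2.3]
width: 0.429
```

Emit:
{"op": "arm_command", "data": {"motion": [[30,4,0,0,0,0,0],[30,4,0,0,0,0,0],[30,4,0,0,0,0,0],[30,0,0,0,0,0,0]]}}

```text
clock: 26.55
position: [0.653, -0.1596, 0.4158]
ee_rot: [-0.001, 1.571, 0.001]
force: [0.0, 0.2, -2.8]
width: 0.428
```

Emit:
{"op": "arm_command", "data": {"motion": [[30,4,0,0,0,0,0],[30,4,0,0,0,0,0],[30,3,0,0,0,0,0],[30,2,0,0,0,0,0],[30,0,0,0,0,0,0]]}}

```text
clock: 27.18
position: [0.6531, -0.1597, 0.403]
ee_rot: [-0.001, 1.571, 0.001]
force: [0.3, -0.1, -3.5]
width: 0.428
```

Emit:
{"op": "arm_command", "data": {"motion": [[30,0.8,0,0,0,0,0],[30,0.8,0,0,0,0,0],[30,0,0,0,0,0,0]]}}

```text
clock: 27.55
position: [0.6531, -0.1597, 0.4016]
ee_rot: [-0.001, 1.571, 0.001]
force: [0.6, 0.1, -2.6]
width: 0.427
```

Emit:
{"op": "arm_command", "data": {"motion": [[30,0.8,0,0,0,0,0],[30,0.8,0,0,0,0,0],[30,0,0,0,0,0,0]]}}

```text
clock: 27.92
position: [0.6532, -0.1599, 0.4008]
ee_rot: [-0.001, 1.57, 0.001]
force: [-1.0, 0.6, 4.1]
width: 0.426
```

Emit:
{"op": "arm_command", "data": {"motion": [[80,0,0,0,0,0,0],[80,0,0,0,0,0,0],[80,0,0,0,0,0,0],[80,0,0,0,0,0,0]]}}

```text
clock: 28.42
position: [0.6531, -0.1597, 0.3999]
ee_rot: [-0.001, 1.571, 0.001]
force: [-0.4, -0.5, 0.9]
width: 0.812
```

Emit:
{"op": "arm_command", "data": {"motion": [[80,-20,0,0,0,0,0],[80,-40,0,0,0,0,0],[80,-50,0,0,0,0,0],[80,-50,0,0,0,0,0],[80,-20,0,0,0,0,0]]}}

```text
clock: 29.05
position: [0.6529, -0.1602, 0.5836]
ee_rot: [-0.002, 1.566, 0.0]
force: [0.1, 0.2, 0.3]
width: 0.871
```

Emit:
{"op": "arm_command", "data": {"motion": [[80,0,0,0,0,0,0],[80,0,0,0,0,0,0]]}}

```text
clock: 29.3
position: [0.6531, -0.1596, 0.5785]
ee_rot: [-0.001, 1.573, 0.002]
force: [0.1, -0.2, -0.7]
width: 0.868
```

```bash
python3 - <<'E'
from w import *
im,P,s=look("w_S2",(.653,-.159),[(.259,.270,.011,.02)],[(.217,.256,.02)])
q=P.reshape(-1,3); d=np.hypot(q[:,0]-.653,q[:,1]+.159)
m=(d>.054)&(d<.0595)&(q[:,2]<.23)&(q[:,2]>.19);A=np.c_[q[m][:,0]-.652,q[m][:,1]+.158,np.ones(m.sum())]
print("plane",np.linalg.lstsq(A,q[m][:,2],rcond=None)[0],m.sum())
im=get_image("scene");save(im,"scene_S");P=cloud(im);print(axis(P,(.426,-.395),.042,.053,.018))
E
```

```text
[ 0.6531 -0.1596  0.5785] [-6.0000e-04  1.5726e+00  1.5000e-03]
ztop 0.5199
(0.259, 0.27, 0.011, 0.02) (array([ 0.6537, -0.1601]), 106, np.float64(0.0004))
(0.217, 0.256, 0.02) (array([ 0.6535, -0.1602]), 252, np.float64(0.0001))
plane [-0.00103105  0.00276394  0.20753619] 1750
(array([ 0.4253, -0.3962]), 57, np.float64(0.001))
```

Emit:
{"op": "arm_command", "data": {"motion": [[91.8,0,-35,-34,0,0,0],[91.8,0,-35,-34,0,0,0],[91.8,35,-35,-34,0,0,0],[91.8,40,-35,-34,0,0,0],[91.8,40,-35,-34,0,0,0]]}}

```text
clock: 30.02
position: [0.4825, -0.3348, 0.4639]
ee_rot: [-0.001, 1.571, 0.002]
force: [0.7, -1.1, 0.4]
width: 1.0
```

Emit:
{"op": "arm_command", "data": {"motion": [[91.8,40,-35,-34,0,0,0],[91.8,40,-25,-24,0,0,0],[91.8,15,0,0,0,0,0],[91.8,0,0,0,0,0,0],[91.8,0,0,0,0,0,0]]}}

```text
clock: 30.65
position: [0.4277, -0.3934, 0.3718]
ee_rot: [-0.003, 1.57, 0.003]
force: [-0.2, -0.3, -0.1]
width: 0.999
```

```bash
python3 - <<'E'
from w import *
look("w_K",(.4256,-.395),[(.042,.053,.018)],[(.004,.025,.02)])
E
```

```text
[ 0.4277 -0.3934  0.3718] [-0.0029  1.5698  0.0025]
ztop 0.3131
(0.042, 0.053, 0.018) (array([ 0.4265, -0.3944]), 81, np.float64(0.0001))
(0.004, 0.025, 0.02) (array([ 0.4265, -0.3944]), 118, np.float64(0.0001))
```

Emit:
{"op": "arm_command", "data": {"motion": [[91.8,45,-0.7,-1,0,0,0],[91.8,45,0,0,0,0,0],[91.8,40,0,0,0,0,0],[91.8,24,0,0,0,0,0],[70,9,0,0,0,0,0]]}}

```text
clock: 31.32
position: [0.4262, -0.3942, 0.2076]
ee_rot: [-0.002, 1.571, 0.003]
force: [-0.0, -0.1, 0.3]
width: 0.932
```

Emit:
{"op": "arm_command", "data": {"motion": [[60,0,0,0,0,0,0],[60,0,0,0,0,0,0]]}}

```text
clock: 31.58
position: [0.426, -0.3951, 0.2095]
ee_rot: [-0.002, 1.569, 0.0]
force: [-0.0, -0.6, 1.5]
width: 0.723
```

```bash
python3 - <<'E'
from w import *
look("w_Kg",(.4265,-.3944),[(.042,.053,.018,.021)],[(.028,.031,.014,.021)])
E
```

```text
[ 0.426  -0.3951  0.2095] [-2.300e-03  1.569e+00  4.000e-04]
ztop 0.1508
(0.042, 0.053, 0.018, 0.021) (array([ 0.4264, -0.3944]), 636, np.float64(0.0001))
(0.028, 0.031, 0.014, 0.021) (array([ 0.4267, -0.3907]), 654, np.float64(0.0012))
```

Emit:
{"op": "arm_command", "data": {"motion": [[60,2,0.7,0,0,0,0],[30,0,0,0,0,0,0],[30,0,0,0,0,0,0],[30,0,0,0,0,0,0],[30,0,0,0,0,0,0]], "newtons": 40}}

```text
clock: 32.25
position: [0.4256, -0.3941, 0.2062]
ee_rot: [-0.001, 1.571, 0.001]
force: [0.5, 0.8, 1.3]
width: 0.378
```

Emit:
{"op": "arm_command", "data": {"motion": [[30,0,0,0,0,0,0],[30,0,0,0,0,0,0]]}}

```text
clock: 32.5
position: [0.4255, -0.3941, 0.2062]
ee_rot: [-0.001, 1.571, 0.001]
force: [-0.2, 0.5, 2.6]
width: 0.379
```

```bash
python3 - <<'E'
from w import *
look("w_Kg2",(.4265,-.3944),[(.042,.053,.018,.021)],[(.055,.07,.016,.021)])
E
```

```text
[ 0.4255 -0.3941  0.2062] [-1.2000e-03  1.5706e+00  1.1000e-03]
ztop 0.1476
(0.042, 0.053, 0.018, 0.021) (array([ 0.426 , -0.3943]), 804, np.float64(0.0002))
(0.055, 0.07, 0.016, 0.021) (array([ 0.4262, -0.3949]), 2422, np.float64(0.002))
```

View pics/w_Kg2.png

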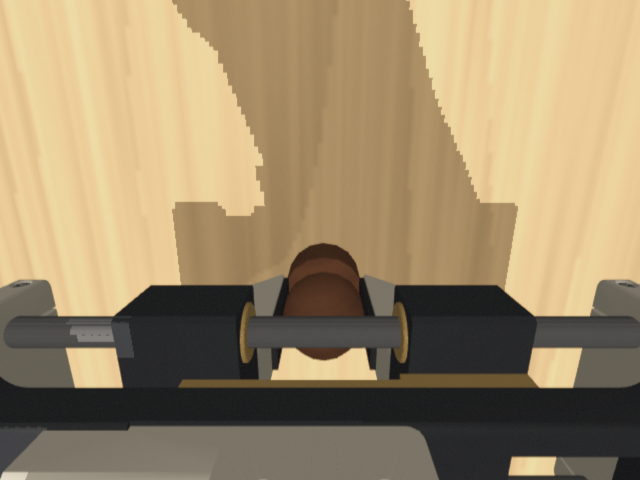

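Emit:
{"op": "arm_command", "data": {"motion": [[30,-10,0,0,0,0,0],[30,-40,0,0,0,0,0],[30,-55,0,0,0,0,0],[30,-55,0,0,0,0,0],[30,-55,10,10,0,0,0]]}}

```text
clock: 33.17
position: [0.434, -0.3846, 0.4236]
ee_rot: [0.001, 1.571, -0.002]
force: [0.9, -0.6, -1.7]
width: 0.38
```

Emit:
{"op": "arm_command", "data": {"motion": [[30,-55,20,20,0,0,0],[30,-40,30,30,0,0,0],[30,0,36,35,0,0,0],[30,0,36,35,0,0,0],[30,0,36,35,0,0,0]]}}

```text
clock: 33.8
position: [0.5906, -0.2247, 0.5168]
ee_rot: [-0.001, 1.571, 0.001]
force: [0.6, -1.3, -1.6]
width: 0.382
```

Emit:
{"op": "arm_command", "data": {"motion": [[30,0,33,30,0,0,0],[30,0,21,21,0,0,0],[30,0,12,11,0,0,0],[30,0,0,0,0,0,0],[30,0,0,0,0,0,0]]}}

```text
clock: 34.42
position: [0.651, -0.1614, 0.5165]
ee_rot: [0.0, 1.571, -0.001]
force: [0.7, 0.3, -1.1]
width: 0.377
```

```bash
python3 - <<'E'
from w import *
s=arm.observe();p=s["position"]
look("w_Kf",p[:2],[],[(p[2]-.2062+.042,p[2]-.2062+.053,.018,.021)])
print(s["force"],s["width"])
E
```

```text
[ 0.651  -0.1614  0.5165] [ 1.000e-04  1.571e+00 -1.400e-03]
ztop 0.4579
(np.float64(0.3523370793515397), np.float64(0.3633370793515397), 0.018, 0.021) (array([ 0.6513, -0.1619]), 830, np.float64(0.0002))
[ 0.68664006  0.29681073 -1.14940606] 0.37749790589544935
```

Emit:
{"op": "arm_command", "data": {"motion": [[30,8,1,1.5,0,0,0],[30,8,0,0,0,0,0],[30,5,0,0,0,0,0],[30,3,0,0,0,0,0],[30,0,0,0,0,0,0]]}}

```text
clock: 35.1
position: [0.6536, -0.1587, 0.4919]
ee_rot: [-0.001, 1.571, 0.001]
force: [1.1, 0.6, -1.7]
width: 0.381
```

```bash
python3 - <<'E'
from w import *
s=arm.observe();p=s["position"]
look("w_Kf2",p[:2],[],[(p[2]-.2062+.042,p[2]-.2062+.053,.018,.021)])
E
```

```text
[ 0.6536 -0.1587  0.4919] [-1.1000e-03  1.5712e+00  1.2000e-03]
ztop 0.4333
(np.float64(0.327713619315363), np.float64(0.33871361931536303), 0.018, 0.021) (array([ 0.6538, -0.1589]), 821, np.float64(0.0002))
```

Emit:
{"op": "arm_command", "data": {"motion": [[30,4,-1,0,0,0,0],[30,4,0,0,0,0,0],[30,4,0,0,0,0,0],[30,0,0,0,0,0,0]]}}

```text
clock: 35.65
position: [0.6535, -0.1596, 0.4796]
ee_rot: [-0.001, 1.572, 0.001]
force: [0.8, -0.3, -0.9]
width: 0.381
```

Emit:
{"op": "arm_command", "data": {"motion": [[30,4,0,0,0,0,0],[30,4,0,0,0,0,0],[30,4,0,0,0,0,0],[30,1,0,0,0,0,0],[30,0,0,0,0,0,0]]}}

```text
clock: 36.28
position: [0.6536, -0.1597, 0.4671]
ee_rot: [-0.001, 1.571, 0.001]
force: [0.4, 0.4, -1.7]
width: 0.378
```

Emit:
{"op": "arm_command", "data": {"motion": [[30,1,0,0,0,0,0],[30,1,0,0,0,0,0],[30,0.5,0,0,0,0,0],[30,0,0,0,0,0,0]]}}

```text
clock: 36.78
position: [0.6536, -0.1597, 0.4646]
ee_rot: [-0.001, 1.571, 0.001]
force: [-0.6, 0.2, -0.1]
width: 0.379
```

Emit:
{"op": "arm_command", "data": {"motion": [[30,0.7,0,0,0,0,0],[30,0,0,0,0,0,0]]}}

```text
clock: 37.02
position: [0.6536, -0.1598, 0.4643]
ee_rot: [-0.001, 1.57, 0.001]
force: [-0.9, -0.4, 2.5]
width: 0.381
```

Contact at the expected 0.4642. One more small press, then release and retreat.

Emit:
{"op": "arm_command", "data": {"motion": [[30,0.5,0,0,0,0,0],[30,0,0,0,0,0,0]]}}

```text
clock: 37.28
position: [0.6536, -0.1599, 0.4642]
ee_rot: [-0.001, 1.57, 0.001]
force: [-0.4, 0.2, 4.9]
width: 0.383
```

Emit:
{"op": "arm_command", "data": {"motion": [[80,0,0,0,0,0,0],[80,0,0,0,0,0,0],[80,0,0,0,0,0,0],[80,0,0,0,0,0,0]]}}

```text
clock: 37.78
position: [0.6536, -0.1597, 0.4633]
ee_rot: [-0.001, 1.571, 0.001]
force: [-0.2, 0.2, -0.1]
width: 0.764
```

Emit:
{"op": "arm_command", "data": {"motion": [[80,-20,0,0,0,0,0],[80,-40,0,0,0,0,0],[80,-50,0,0,0,0,0],[80,-40,0,0,0,0,0],[80,0,0,0,0,0,0]]}}

```text
clock: 38.4
position: [0.6534, -0.1603, 0.6169]
ee_rot: [-0.002, 1.565, -0.0]
force: [0.1, -0.5, -1.1]
width: 0.872
```

```bash
python3 - <<'E'
from w import *
print(arm.observe()["position"],arm.observe()["width"])
look("w_K2",(.6535,-.16),[(.300,.311,.018)],[(.262,.283,.02)])
for c in("scene","side"):
    im=get_image(c);save(im,"end_"+c);P=cloud(im)
    q=P[np.hypot(P[...,0]-.6535,P[...,1]+.16)<.03]; print(c,"ztop",np.nanmax(q[q[:,2]<.36][:,2]))
    for n in ["jar","praline_box","tongs"]: print(n,[(np.round(d["point"],3).tolist(),round(d["p"],2)) for d in pinpoint(c,n)][:1])
a,b=[cv2.imread(f"pics/end_{c}.png") for c in("scene","side")]
cv2.imwrite("pics/end.png",np.hstack([a[120:420,100:460],b[60:360,200:560]]))
E
```

```text
[ 0.65337338 -0.16029238  0.61691868] 0.8721233738022793
[ 0.6534 -0.1603  0.6169] [-2.2000e-03  1.5652e+00 -3.0000e-04]
ztop 0.5583
(0.3, 0.311, 0.018) (array([ 0.6541, -0.1602]), 84, np.float64(0.0001))
(0.262, 0.283, 0.02) (array([ 0.6541, -0.1602]), 125, np.float64(0.0001))
scene ztop 0.3251445320309756
jar [([0.743, 0.012, 0.002], 0.78)]
praline_box [([0.663, -0.421, 0.001], 0.96)]
tongs [([0.675, 0.428, 0.004], 0.81)]
side ztop 0.32697725525790655
jar []
praline_box [([0.662, -0.414, 0.0], 0.89)]
tongs [([0.674, 0.424, 0.001], 0.65)]
```

View pics/end.png

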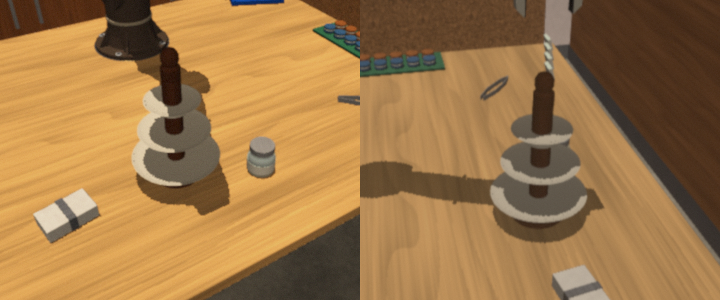

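The picture shows the stack upright with the knob on top at (170,55) in the left half and (545,80) in the right. The knob's top is at about 0.325 m, as expected, and the bystanders have not moved.

```bash
python3 -c "
from cell import arm
print(arm.sign_off())"
```

```text
the job is handed in; nothing more can be done
None
```

The étagère stands assembled on its foot: large tier, middle tier, small tier and knob, fitted in that order. I lowered each piece until light contact at its expected seat height, within about 1 mm, before letting go. The job was handed in after about 38 s of robot time.

**Last checks:**
- **Tiers:** the rims measured 55.5, 131.5 and 207.5 mm up (56, 132 and 208 mm expected). The rim planes were level to within 0.003 rad.
- **Knob:** its top read 325 and 327 mm in the two fixed cameras (325 mm expected). Its axis was within 1 mm of the small tier's pin.
- **Robot:** the gripper is open and well above the stack. The largest force in the readings I saw was about 7 N; forces between readings were not logged.
- **Bystanders:** the praline box and tongs measured where they started, within the networks' accuracy, and so did the jar in the scene camera.

**Failed or disagreeing:**
- In the last check the network did not find the jar in the side camera.
- At the start the two fixed cameras disagreed by about 3 mm in y, so I used wrist-camera measurements for the fits.

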